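# Bring the tyre valve to the top

## Robot

A 6-joint arm with a two-finger parallel gripper is mounted at the origin on a cart in front of the work surface, level with it; the furniture and walls round the work are solid. World frame = base frame: x ahead of the robot, y to its left, z up, the work surface at z = 0. Lengths are in m, angles in rad, forces in N, time in s.
With the tool pointing down it reaches from about 0.3 to 0.875 m from the base axis. Payload 4.2 kg.
Tool frame: the origin (TCP) lies on the centre line of the jaws, within the pads' length; the fingertips stand 25 mm ahead of it and the grasp point (between the pads) lies 6 mm ahead of it (env.nose_length is the z of the fingertips in the tool frame, in m); z points along the fingers, y is the line along which they close (so a half turn about z gives the same grasp; the last joint's range is limited). The gripper opens to 85 mm and grips with 20 to 120 N. Pads are 22 mm wide; open, the fingers measure 114 mm over their backs; the gripper's body (76 mm by 85 mm) begins 54 mm behind the grasp point. The pads swing forward as they close: fully open they stand 13 mm farther back than shut.
Start: joints at [-1.361, 0.32, 1.565, -0, 1.257, -0.02], TCP at [0.131, -0.56, 0.256] pointing down, gripper open.
Joint ranges: [-3.11, 3.11], [-0.84, 2.01], [0.21, 2.61], [-1.34, 4.49], [0.05, 2.63], [-2.56, 2.56]. Speed limits (rad/s): [2.57, 2.57, 3.14, 3.14, 3.14, 3.14].

## Interface

Orientations are given as a rotation vector (axis times angle).
In Python, from workcell import env, capture, order gives the robot as it stands.
- The arm moves only by the tool send_rows, never from a script. Its arguments are lists of equal length, an entry for each row: "grip": the closure, from -1 (fully open) to 1 (shut); "slide": the shift along the world's x, y, z in cm, a list of three; "turn": the turn about the world's z in degrees. In form: {"grip": [grip, ...], "slide": [[tx, ty, tz], ...], "turn": [turn, ...]}. A call has 1 to 8 rows; each row is the pose to reach, as a shift and turn from the pose commanded when the call began; what a row does not reach only later rows make up. A row lasts 1/12 s, in which the tool goes at most 41.7 mm and 7.16 degrees, less where a joint would pass 70% of its speed; a pose out of reach is approached as far as the arm can. A call with a gripper value outside its range is refused whole. The fingers move at their own pace and stop on an object; the grip force is fixed at half the most. Time passes only in rows, so rows that repeat a pose let the fingers close. It gives the time, the measured TCP pose, the force, the opening and the grip force at its end, in the units of the state.
- env.sense(): the state, without advancing time (a new reading comes with each control period).
- capture(name): name is "scene" or "top"; returns a dict with "frame" (400x640x3 uint8, blue, green, red), "z_map" (400x640 float32, m along the optical axis (not along the pixel's ray), 0 where there is no reading), "camera_matrix" (3x3 intrinsics, pixels), "origin" and "attitude" of the camera in the world. Camera axes: x right, y down, z forward; pixel columns grow to the right and rows downward; lengths in m; the calibration is good to about 2 mm. A picture is of the moment at which its call begins.
- order.hand_in(): hands the job in; it is judged then, once.
The state is a dict: "time": time; "joints": joint angles; "qd": joint speeds; "joint_efforts": joint torques, N m; "ee_pos": TCP position; "ee_rot": TCP orientation; "contact_force": force on the tool from outside, world axes, zero at the start; "wrist_torque": the same for the moment, N m; "grip_width": opening from 0.0 (shut) to 1.0 (fully open); "gripper_force": force on a finger pad.
Only numpy, scipy, OpenCV 4.12 (cv2) and the standard library are available. Lean on these libraries where they do the work, as an engineer would, in place of code of your own. Each camera call takes 0.05 s, during which the arm holds its last target. There are 200 camera calls.

## Task

The little lug-tyred wheel in the bench stand is to be pumped up, but its valve stem has ended down behind the stand's cheek plates. Turn the wheel on its axle, pushing it round by its tyre lugs, until the valve stem points straight up at the top, then let go and leave the wheel at rest. Leave the things standing around it where they are.

Things in the scene. Friction and masses are not known exactly. Their poses are not given: they have to be found in the camera images.
- stand: bench wheel stand, fixed to the desk: base plate 126x130 mm, 12 high, and two grey upright cheek plates 112 wide (full y) and about 114 tall, outer faces 48 mm either side of the wheel's middle plane; they hide the wheel's lower half. Origin: centre of its underside, below the wheel's centre. x along the axle, away from the robot; y to the robot's left; z up. Yaw up to 0.35 rad either way.
- axle (a point): centre of the wheel on its axle, 105 mm above the desk; axes as the stand's. Rubber tyre 44 mm wide along the axle, tread radius 66 mm; eight straight lugs run across the tread, 45 degrees apart, each 10 mm thick, reaching to radius 82 mm, about 42 mm free between neighbours at the tread. One lug is exactly in line with the valve stem. Pushing a lug sideways turns the wheel.
- wheel (a joint): angle of the wheel (rad), 0 (or 6.28) with the valve stem straight up; grows as the top of the wheel moves to the stand's -y (robot's right: clockwise seen from the robot). The wheel turns freely through full turns both ways, is balanced, drags stiffly (about 0.12 N m, 2 N at the rim) and stays where it is left.
- valve_cap (a point): outer end of the bent brass valve stem with its black cap (13 mm thick, 15 long), standing on the bright steel rim disc (radius 55 mm) of the wheel's robot-side face; it lies 51 mm from the axle line and 33 mm in front of the wheel's middle plane. Its z axis points radially outward, along the stem. At the start it is somewhere in the lower half of the wheel, behind the cheek plate.
- tape_roll: roll of black tape lying flat, 58 mm across, 19 high; beside the stand. Origin: centre of its underside. Bystander, leave it alone.
- jar_flux: small screw-lid jar, 51 mm across and high; beside the stand. Origin: centre of its underside. Bystander, leave it alone.
- relay: plug-in relay, a 23x29x36 mm box standing on the desk. Origin: centre of its underside. Bystander, leave it alone.
- panel_meter: square needle meter, 50x58x54 mm. Origin: centre of its underside. Bystander, leave it alone.

How it is judged:
At the end, for the whole second after the job is handed in: The valve stem points straight up within 0.17 rad (about 10 degrees) and the wheel is at rest (angle between valve_cap's own z axis and vertical below 0.17 rad and velocity of joint wheel between -0.05 and 0.05 rad/s); the robot touches nothing.
It fails at once if a thing standing around the wheel stand was shifted by more than 30 mm (distance of any of tape_roll, jar_flux, relay, panel_meter from where it was at the start of the episode above 0.03 m).
It also fails if it takes over 51 s, if anything falls off the work surface, if the arm or the gripper's body presses on something with over 40 N, if the wrist force passes 120 N, or if a joint passes its speed limit or range.

## Working session

There is one attempt and no reset: what is moved stays moved. The work goes in short steps, Python scripts to look and compute and a tool call to move; the robot and the scene stay as the last step left them, time stands still between calls to the robot, and variables do not carry over. Pictures are saved under pics/ and viewed, at most 10 in all, crops included, and the job is handed in when it is done.

Besides the shell and the picture viewer there is one more tool, called after "Call:" as name(argument=value, ...) on one line, values as JSON. send_rows: Moves the arm, as the interface text tells. Its arguments: {"type":"object","properties":{"grip":{"type":"array","items":{"type":"number"}},"slide":{"type":"array","items":{"type":"array","items":{"type":"number"}}},"turn":{"type":"array","items":{"type":"number"}}},"required":["grip","slide","turn"]}

```bash
mkdir -p pics; ls
cat > h.py <<'E'
import numpy as np,cv2
from workcell import env,capture,order
from scipy.spatial.transform import Rotation as R
def att(c):
    a=np.array(c["attitude"],float)
    return a if a.shape==(3,3) else R.from_rotvec(a).as_matrix()
def cloud(c):
    z=c["z_map"];K=np.array(c["camera_matrix"]);v,u=np.mgrid[:400,:640]
    p=np.stack([(u-K[0,2])/K[0,0]*z,(v-K[1,2])/K[1,1]*z,z],-1)
    P=p@att(c).T+np.array(c["origin"]); P[z==0]=np.nan; return P
E
python3 - <<'E'
from h import *
for n in("scene","top"):
    c=capture(n);cv2.imwrite(f"pics/{n}0.png",c["frame"]);np.savez(f"{n}0.npz",P=cloud(c),f=c["frame"])
    print(n,c["origin"],c["attitude"],c["camera_matrix"])
s=env.sense();print(s["ee_pos"],s["ee_rot"],s["grip_width"],s["time"],env.nose_length)
E
```

```text
pics
scene [ 0.38130784 -0.55142588  0.90473495] [-2.35196034  0.35787927 -0.15368222] [[503.36915457   0.         317.43599513]
 [  0.         503.36915457 202.89121328]
 [  0.           0.           1.        ]]
top [0.44289646 0.16412766 1.50998231] [-2.1415326   2.17189323 -0.10893141] [[516.28072969   0.         312.95931302]
 [  0.         516.28072969 198.59502329]
 [  0.           0.           1.        ]]
[ 0.13090104 -0.55950106  0.25558034] [-3.11931661e+00 -3.60042872e-01  2.32593020e-04] 0.9996271549851743 0.1 0.025
```

View pics/scene0.png

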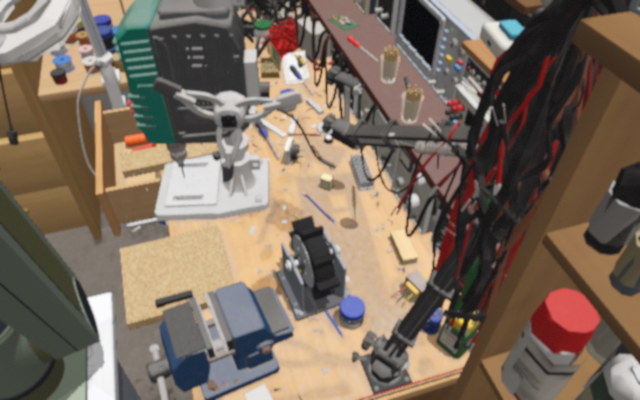

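View pics/top0.png

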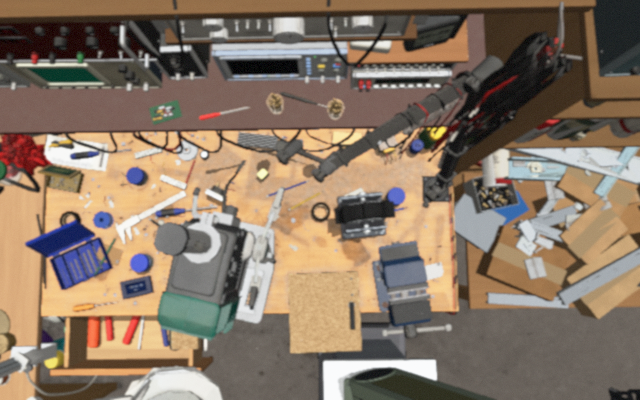

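The wheel stand is at scene (313,265) and top (362,212), with the tape roll at top (320,211), the blue-lidded jar at top (396,196) and the vise nearby. Next I'll crop in and measure.

Run:
```python
from h import *
a=np.load("scene0.npz");b=np.load("top0.npz")
A=cv2.resize(a["f"][200:340,250:400],(600,560),interpolation=cv2.INTER_CUBIC)
cv2.imwrite("pics/c1.png",A)
B=cv2.resize(b["f"][150:330,280:480],(800,720),interpolation=cv2.INTER_CUBIC)[:600]
cv2.imwrite("pics/c2.png",B)
for n,d,pts in(("s",a["P"],[(313,225),(300,300),(352,303),(325,290),(220,320),(280,300)]),("t",b["P"],[(320,211),(362,212),(396,196),(350,200),(375,230),(405,270),(405,310),(352,315),(262,174),(290,147),(320,175),(345,150)])):
    for u,v in pts: print(n,u,v,d[v,u].round(3))
# high points near the wheel
P=b["P"];T=P[150:260,320:410].reshape(-1,3)
for lo,hi in((.10,.125),(.15,.2)):
    m=(T[:,2]>lo)&(T[:,2]<hi);q=T[m];print(lo,m.sum(),np.median(q,0).round(3),q.min(0).round(3),q.max(0).round(3))
```

```text
s 313 225 [0.574 0.075 0.164]
s 300 300 [ 0.521 -0.011  0.049]
s 352 303 [ 0.616 -0.05   0.052]
s 325 290 [ 0.562 -0.041  0.107]
s 220 320 [ 0.364 -0.076  0.155]
s 280 300 [0.488 0.031 0.002]
t 320 211 [0.578 0.162 0.005]
t 362 212 [0.559 0.053 0.171]
t 396 196 [ 0.614 -0.055  0.047]
t 350 200 [0.604 0.077 0.057]
t 375 230 [0.52  0.005 0.019]
t 405 270 [ 0.408 -0.057  0.149]
t 405 310 [ 0.305 -0.053  0.148]
t 352 315 [0.282 0.077 0.039]
t 262 174 [0.686 0.329 0.033]
t 290 147 [0.688 0.227 0.385]
t 320 175 [0.63  0.161 0.348]
t 345 150 [0.688 0.103 0.341]
0.1 975 [ 0.521 -0.001  0.111] [ 0.436 -0.078  0.1  ] [0.622 0.127 0.125]
0.15 795 [0.563 0.047 0.163] [ 0.537 -0.016  0.15 ] [0.725 0.16  0.191]
```

View pics/c1.png

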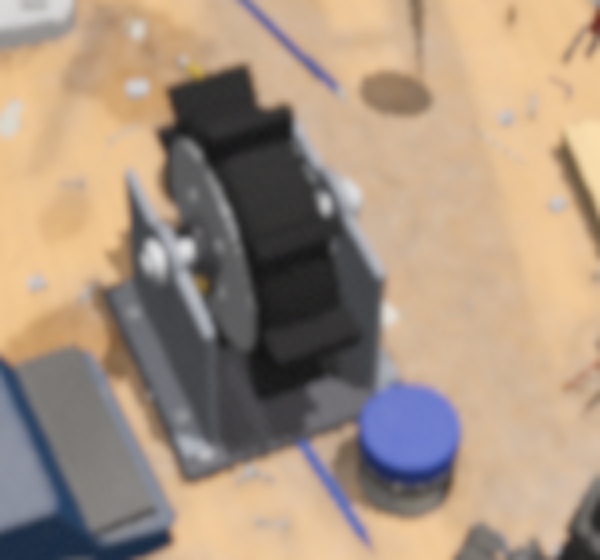

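View pics/c2.png

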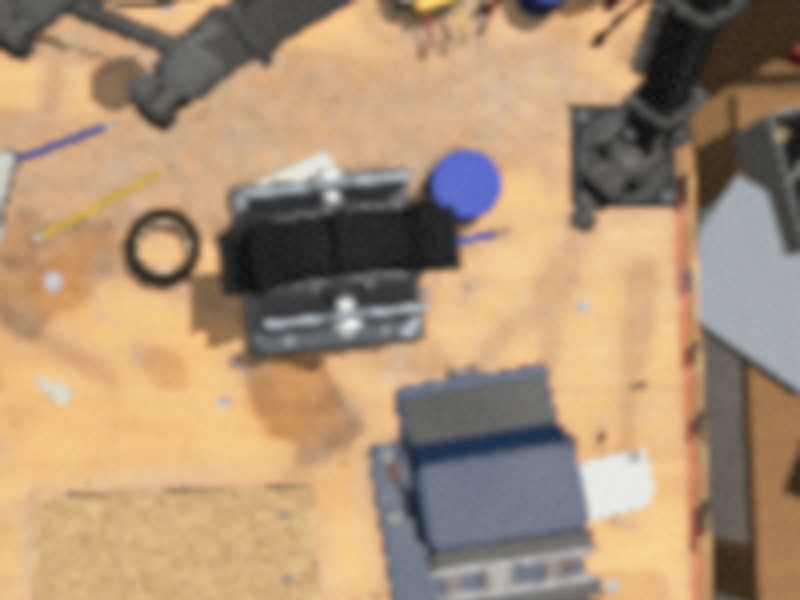

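Run:
```python
from h import *
a=np.load("scene0.npz");b=np.load("top0.npz")
P=b["P"][150:260,320:410].reshape(-1,3);P=P[~np.isnan(P[:,0])]
P=P[(P[:,0]<.64)&(P[:,0]>.48)&(P[:,1]>-.04)&(P[:,1]<.14)]
# tyre points, z>.13 : direction by PCA of xy-edge ; cheeks z .1-.12
q=P[(P[:,2]>.10)&(P[:,2]<.12)]
for m,n in((q[:,0]<.54,'near'),(q[:,0]>.58,'far')):
    r=q[m];
    if len(r)<5: continue
    f=np.polyfit(r[:,1],r[:,0],1);print(n,len(r),f,r.mean(0).round(3),r.min(0).round(3),r.max(0).round(3))
t=P[(P[:,2]>.135)]
bins=np.arange(-.03,.14,.01)
for y in bins:
    s=t[(t[:,1]>=y)&(t[:,1]<y+.01)]
    if len(s)>3: print(round(y,3),len(s),s[:,0].min().round(3),s[:,0].max().round(3),np.median(s[:,2]).round(3))
# base plate z .008-.016 extents
r=P[(P[:,2]>.008)&(P[:,2]<.016)];print('base',cv2.minAreaRect(r[:,:2].astype(np.float32)*1000))
# brass
f=a["f"].astype(int)[240:300,280:345];m=(f[...,1]-f[...,0]>40)
for v,u in np.argwhere(m)[:60]:
    p=a["P"][v+240,u+280]
    if p[2]>.02: print(u+280,v+240,f[v,u],p.round(3))
```

```text
near 175 [0.05667821 0.52121438] [0.524 0.048 0.112] [ 0.507 -0.016  0.1  ] [0.54  0.122 0.12 ]
far 174 [0.09471253 0.60048688] [0.604 0.036 0.112] [ 0.582 -0.037  0.1  ] [0.622 0.102 0.12 ]
-0.02 26 0.548 0.59 0.163
-0.01 75 0.545 0.59 0.164
0.0 65 0.545 0.59 0.157
0.01 68 0.543 0.59 0.162
0.02 73 0.542 0.59 0.166
0.03 60 0.541 0.586 0.169
0.04 69 0.54 0.584 0.185
0.05 73 0.539 0.587 0.168
0.06 74 0.538 0.585 0.165
0.07 72 0.537 0.582 0.16
0.08 71 0.537 0.584 0.155
0.09 66 0.537 0.58 0.159
0.1 34 0.537 0.58 0.16
0.13 10 0.633 0.64 0.339
base ((559.6255493164062, 55.15468978881836), (170.69854736328125, 150.56240844726562), 86.32412719726562)
300 270 [ 55 100 121] [0.534 0.034 0.086]
300 271 [ 60 105 125] [0.534 0.033 0.083]
```

```bash
cat >> h.py <<'E'
C=np.array([.563,.046,.105]);YAW=.09
def wf(P,C=None,yaw=None):
    C=globals()['C'] if C is None else C; yaw=YAW if yaw is None else yaw
    return (P-C)@R.from_euler('z',yaw).as_matrix()
def lugs(P,show=False):
    "phase of the lugs mod 45 deg (clockwise seen from robot)"
    Q=wf(P.reshape(-1,3));Q=Q[~np.isnan(Q[:,0])]
    r=np.hypot(Q[:,1],Q[:,2]);m=(abs(Q[:,0])<.024)&(r>.073)&(r<.09)&(Q[:,2]>.0)
    th=np.degrees(np.arctan2(-Q[m,1],Q[m,2]))
    if show: print(np.histogram(th,np.arange(-90,91,5))[0])
    z=np.exp(1j*np.radians(th)*8).mean();return np.degrees(np.angle(z))/8,abs(z),m.sum()
E
python3 - <<'E'
from h import *
a=np.load("scene0.npz");b=np.load("top0.npz")
for d in(a,b):
    print(lugs(d["P"],True))
    Q=wf(d["P"].reshape(-1,3));Q=Q[~np.isnan(Q[:,0])];r=np.hypot(Q[:,1],Q[:,2])
    m=(abs(Q[:,0])<.035)&(r>.055)&(r<.095)&(Q[:,2]>.02);q=Q[m]
    print('x range',np.percentile(q[:,0],[2,50,98]).round(4), 'slope',np.polyfit(q[:,1],q[:,0],1))
    # circle fit on tread
    th=np.degrees(np.arctan2(-Q[:,1],Q[:,2]))
    t=(abs(Q[:,0])<.018)&(r>.055)&(r<.072)&(Q[:,2]>.02);y,z=Q[t,1],Q[t,2]
    s=np.linalg.lstsq(np.c_[2*y,2*z,np.ones(len(y))],y*y+z*z,rcond=None)[0];print('circ',s[:2].round(4),np.sqrt(s[2]+s[0]**2+s[1]**2).round(4),t.sum())
    k=(abs(Q[:,0])<.024)&(r>.05)&(r<.1)&(Q[:,2]>.0)
    print([(j,np.percentile(r[k&(abs(th-j)<2.5)],85).round(3)) for j in range(-90,91,5) if (k&(abs(th-j)<2.5)).sum()>2])
for p in([.534,.034,.086],[.534,.033,.083]): print(wf(np.array(p)).round(4))
# what the obstacles are around: heights within reach path
P=b["P"];
for n,(x0,x1,y0,y1) in dict(left=(.45,.65,.11,.25),right=(.45,.65,-.3,-.04),front=(.3,.5,-.1,.2),above=(.5,.63,-.1,.2)).items():
    m=(P[...,0]>x0)&(P[...,0]<x1)&(P[...,1]>y0)&(P[...,1]<y1);print(n,np.percentile(P[m][:,2],[50,90,99,100]).round(3))
E
```

```text
[  9   0   0   0   0   0   0   0   1  53  34   0   0   0   0   0   0  28
 111  32   0   0   0   0   0   1 107  43   1   1   1   1   0   0 143  48]
(np.float64(-0.6560033018590985), np.float64(0.8043277054759472), np.int64(614))
x range [-0.0226 -0.0033  0.0207] slope [-0.01207266 -0.00299807]
circ [-0.0022  0.0007] 0.0671 794
[(-90, np.float64(0.076)), (-85, np.float64(0.074)), (-60, np.float64(0.055)), (-45, np.float64(0.08)), (-40, np.float64(0.078)), (-35, np.float64(0.068)), (-30, np.float64(0.065)), (-25, np.float64(0.066)), (-20, np.float64(0.066)), (-15, np.float64(0.063)), (-10, np.float64(0.061)), (-5, np.float64(0.081)), (0, np.float64(0.084)), (5, np.float64(0.083)), (10, np.float64(0.069)), (15, np.float64(0.07)), (20, np.float64(0.069)), (25, np.float64(0.07)), (30, np.float64(0.07)), (35, np.float64(0.07)), (40, np.float64(0.086)), (45, np.float64(0.087)), (50, np.float64(0.071)), (55, np.float64(0.07)), (60, np.float64(0.071)), (65, np.float64(0.071)), (70, np.float64(0.071)), (75, np.float64(0.071)), (80, np.float64(0.079)), (85, np.float64(0.086)), (90, np.float64(0.
[... 550 characters left out ...]
loat64(0.066)), (-30, np.float64(0.065)), (-25, np.float64(0.066)), (-20, np.float64(0.066)), (-15, np.float64(0.067)), (-10, np.float64(0.066)), (-5, np.float64(0.08)), (0, np.float64(0.083)), (5, np.float64(0.079)), (10, np.float64(0.067)), (15, np.float64(0.068)), (20, np.float64(0.069)), (25, np.float64(0.069)), (30, np.float64(0.069)), (35, np.float64(0.069)), (40, np.float64(0.083)), (45, np.float64(0.084)), (50, np.float64(0.082)), (80, np.float64(0.079)), (85, np.float64(0.082)), (90, np.float64(0.084))]
[-0.03   -0.0093 -0.019 ]
[-0.0301 -0.0103 -0.022 ]
left [0.001 0.102 0.348 0.383]
right [-0.     0.075  0.115  0.143]
front [0.023 0.15  0.156 0.159]
above [0.013 0.163 0.33  0.353]
```

Run:
```python
from h import *
a=np.load("scene0.npz")["P"].reshape(-1,3);b=np.load("top0.npz")["P"].reshape(-1,3)
P=np.r_[a,b]
print("max z per 5cm cell; rows x, cols y from .25 down to -.65")
for x in np.arange(.1,.75,.05):
    l=[]
    for y in np.arange(.25,-.66,-.05):
        m=(P[:,0]>=x)&(P[:,0]<x+.05)&(P[:,1]<=y)&(P[:,1]>y-.05)&(P[:,2]<1.0)
        l.append(f"{100*P[m,2].max():4.0f}" if m.any() else "   .")
    print(f"{x:.2f}"," ".join(l))
m=(P[:,2]>.22)&(abs(P[:,0]-.56)<.13)&(P[:,1]>-.15)&(P[:,1]<.2);q=P[m]
print(q[np.argsort(q[:,0])][::max(1,len(q)//25)].round(3))
```

```text
max z per 5cm cell; rows x, cols y from .25 down to -.65
0.10  -74    1    1   29   42   42   34   45    0  -74  -73  -74  -74  -74   34   35  -73  -73  -74
0.15    3    3    3    3   38   50   51   53   53  -75  -73  -74  -73  -73  -73  -73  -73  -74  -74
0.20    4    4    4    5    .    4    8    9   10    .    .  -74  -74  -73  -74  -74  -73  -74  -73
0.25    3    4    3    5    1   16   16   16   10    1   -5   -5   -6    0    1    1    4    4    3
0.30    3    3    3    5    2   16   16   16    1    1   -5    0    5    5    7    7    7    4    4
0.35    3    3    3    3    3   16   16   16    1    1    5    5   11   12    6    7    7    8    7
0.40    3    3    3    3   15   16   16   16    1    1   -3    6   11   12    6   12   11    8    8
0.45    1    1    1    2   11   12   12   11    1    1    0    6   11   12   12   12   12   12   11
0.50    1    2   16   17   19   17    1    1    1    1    0    5   11   11   12   12   12   12   12
0.55   36    3   17   19   19   17    6    9    9    1    4    4    4   12   11   12   13   13   12
0.60   39   36   35   35   13   12    6    
[... 181 characters left out ...]
   43   46   47   65   77   74   84   78   57   51   51   35   35   28   16
[[ 0.615  0.156  0.332]
 [ 0.626  0.16   0.343]
 [ 0.632  0.175  0.346]
 [ 0.636  0.158  0.349]
 [ 0.641  0.139  0.314]
 [ 0.644  0.128  0.319]
 [ 0.649  0.124  0.319]
 [ 0.652  0.131  0.335]
 [ 0.655  0.15   0.345]
 [ 0.658  0.103  0.355]
 [ 0.661  0.115  0.349]
 [ 0.664  0.131  0.347]
 [ 0.666  0.142  0.343]
 [ 0.668  0.152  0.34 ]
 [ 0.67   0.133  0.341]
 [ 0.672  0.177  0.362]
 [ 0.673 -0.099  0.51 ]
 [ 0.675  0.111  0.36 ]
 [ 0.677 -0.1    0.52 ]
 [ 0.679 -0.105  0.518]
 [ 0.68   0.08   0.347]
 [ 0.682  0.04   0.388]
 [ 0.684  0.041  0.388]
 [ 0.686  0.13   0.332]
 [ 0.688  0.044  0.391]
 [ 0.69   0.054  0.352]]
```

The axle is at about (0.5625, 0.0445) with stand yaw about +0.09. The lugs sit at multiples of 45°, and a brass glint below right of the hub puts the valve near 135–180° clockwise. I'll approach with shut fingers, then push lugs to the left from the right-hand side.

Call:
send_rows(grip=[1, 1, 1, 1, 1, 1, 1, 1], slide=[[2.5, 3, 0], [5, 6, 0], [7.5, 9, 0], [10, 12, 0], [12.5, 15, 0], [15, 18, 0], [17.5, 21, 0], [20, 24, 0]], turn=[5, 10, 15, 20, 25, 30, 35, 40])

```text
time: 0.77
ee_pos: [0.3316, -0.3181, 0.2561]
ee_rot: [-2.806, -1.411, 0.0]
contact_force: [0.0, 0.4, 0.1]
grip_width: -0.0
gripper_force: 0.0
```

Call:
send_rows(grip=[1, 1, 1, 1, 1, 1, 1, 1], slide=[[2.5, 3, 0], [5, 6, 0], [7.5, 9, 0], [10, 12, 0], [12.5, 15, 0], [15, 18, 0], [17.5, 21, 0], [20, 24, 0]], turn=[5, 10, 15, 20, 25, 30, 35, 40])

```text
time: 1.43
ee_pos: [0.5317, -0.078, 0.256]
ee_rot: [-2.154, -2.287, 0.001]
contact_force: [0.3, -0.7, 0.5]
grip_width: -0.003
gripper_force: 0.0
```

Run:
```python
from h import *
s=env.sense();print(s["ee_pos"],R.from_rotvec(s["ee_rot"]).as_matrix()[:,1:],s["grip_width"],s["time"],s["contact_force"])
```

```text
[ 0.53167219 -0.07801526  0.25601865] [[ 9.98204203e-01 -5.96552073e-04]
 [ 5.99000446e-02  7.49938674e-06]
 [-5.95031678e-04 -9.99999822e-01]] -0.0028767148075233033 1.4333 [ 0.30239713 -0.69309287  0.51011312]
```

Call:
send_rows(grip=[1, 1, 1, 1, 1, 1, 1], slide=[[1.6, 2, 0], [3.3, 4.2, 0], [3.3, 4.2, -2], [3.3, 4.2, -4], [3.3, 4.2, -6], [3.3, 4.2, -8.1], [3.3, 4.2, -8.1]], turn=[1, 2, 2, 2, 2, 2, 2])

```text
time: 2.02
ee_pos: [0.5612, -0.0375, 0.1709]
ee_rot: [-2.114, -2.314, 0.009]
contact_force: [-1.2, 0.3, 0.2]
grip_width: -0.001
gripper_force: 0.0
```

Call:
send_rows(grip=[1, 1, 1, 1, 1, 1, 1, 1], slide=[[-0.1, 1.4, 0.2], [-0.2, 2.4, 1.0], [-0.3, 3.4, 1.7], [-0.4, 4.4, 2.2], [-0.5, 5.4, 2.5], [-0.6, 6.4, 2.7], [-0.6, 6.4, 2.7], [-0.6, 6.4, 2.7]], turn=[0, 0, 0, 0, 0, 0, 0, 0])

```text
time: 2.68
ee_pos: [0.5578, 0.0272, 0.2027]
ee_rot: [-2.117, -2.321, -0.001]
contact_force: [-0.0, 1.3, 0.8]
grip_width: 0.001
gripper_force: 0.0
```

Run:
```python
from h import *
c=capture("scene");P=cloud(c);print(lugs(P,True))
cv2.imwrite("pics/c3.png",cv2.resize(c["frame"][180:340,240:400],(600,600),interpolation=cv2.INTER_CUBIC))
```

```text
[  7   0   0   0   0   0   0   0   0   8   0   0   0   0   0   0   0   2
  28   1   1  28   6   0   0  28 102  16   3   0   3   1   0   4 159  33]
(np.float64(-4.398444951007161), np.float64(0.6944239843325846), np.int64(430))
```

View pics/c3.png

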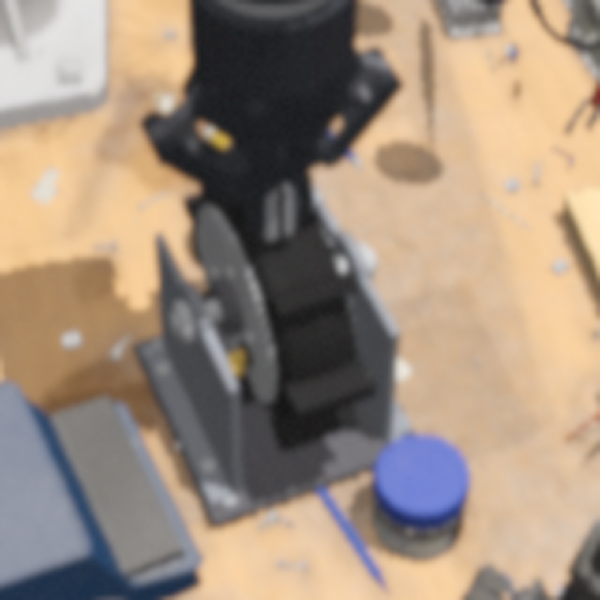

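The wheel turned one lug. The brass stem shows at crop (238,360), now farther right behind the cheek. Measuring its angle.

```bash
cat >> h.py <<'E'
C=np.array([.5625,.0445,.105])
def brass(c):
    f=c["frame"].astype(int);P=cloud(c);Q=wf(P);m=(f[...,1]-f[...,0]>35)&(abs(Q[...,0]+.033)<.014)&(np.hypot(Q[...,1],Q[...,2])<.065)
    q=Q[m];print('brass n',m.sum(),q.mean(0).round(4) if m.any() else '', 'cw angle',np.degrees(np.arctan2(-q[:,1].mean(),q[:,2].mean())).round(1) if m.any() else '')
    if m.any(): print('px',np.argwhere(m)[:,::-1].mean(0))
E
python3 - <<'E'
from h import *
brass(capture("scene"));brass(capture("top"))
E
```

```text
brass n 21 [-0.0306 -0.0248 -0.013 ] cw angle 117.8
px [302.23809524 274.57142857]
brass n 0  cw angle
```

Call:
send_rows(grip=[1, 1, 1, 1, 1, 1, 1], slide=[[0, -0.3, 3], [0.3, -3, 3], [0.6, -6.4, 3], [0.6, -6.4, 1], [0.6, -6.4, -1], [0.6, -6.4, -2.7], [0.6, -6.4, -2.7]], turn=[0, 0, 0, 0, 0, 0, 0])

```text
time: 3.42
ee_pos: [0.5616, -0.0385, 0.1717]
ee_rot: [-2.117, -2.313, 0.007]
contact_force: [0.1, 0.2, 0.1]
grip_width: 0.002
gripper_force: 0.0
```

Call:
send_rows(grip=[1, 1, 1, 1, 1, 1, 1, 1], slide=[[-0.1, 1.4, 0.2], [-0.2, 2.4, 1.0], [-0.3, 3.4, 1.7], [-0.4, 4.4, 2.2], [-0.5, 5.4, 2.5], [-0.6, 6.4, 2.7], [-0.6, 6.4, 2.7], [-0.6, 6.4, 2.7]], turn=[0, 0, 0, 0, 0, 0, 0, 0])

```text
time: 4.08
ee_pos: [0.5579, 0.0272, 0.2027]
ee_rot: [2.117, 2.321, 0.001]
contact_force: [0.1, -0.9, -0.0]
grip_width: -0.002
gripper_force: 0.0
```

Run:
```python
from h import *
c=capture("scene");brass(c);print(lugs(cloud(c),True))
```

```text
brass n 32 [-0.0305 -0.0234  0.0031] cw angle 82.4
px [301.9375 269.1875]
[  6   0   0   0   0   0   0   0   0   7   0   0   0   0   0   0   0   6
  26   1   7  31   0   0   0  44 101   1   0   0   1   1   0   4 147  31]
(np.float64(-4.724048444682466), np.float64(0.7029257575082412), np.int64(414))
```

The stem is now at about 90° (82° measured), so two more strokes are needed.

Call:
send_rows(grip=[1, 1, 1, 1, 1, 1, 1], slide=[[0, -0.3, 3], [0.3, -3, 3], [0.6, -6.4, 3], [0.6, -6.4, 1], [0.6, -6.4, -1], [0.6, -6.4, -2.7], [0.6, -6.4, -2.7]], turn=[0, 0, 0, 0, 0, 0, 0])

```text
time: 4.72
ee_pos: [0.5616, -0.0384, 0.1716]
ee_rot: [-2.116, -2.313, 0.007]
contact_force: [0.0, 1.0, -1.0]
grip_width: 0.002
gripper_force: 0.0
```

Call:
send_rows(grip=[1, 1, 1, 1, 1, 1, 1, 1], slide=[[-0.1, 1.4, 0.2], [-0.2, 2.4, 1.0], [-0.3, 3.4, 1.7], [-0.4, 4.4, 2.2], [-0.5, 5.4, 2.5], [-0.6, 6.4, 2.7], [-0.6, 6.4, 2.7], [-0.6, 6.4, 2.7]], turn=[0, 0, 0, 0, 0, 0, 0, 0])

```text
time: 5.38
ee_pos: [0.5578, 0.0272, 0.2026]
ee_rot: [-2.117, -2.321, -0.001]
contact_force: [0.1, 1.0, -0.1]
grip_width: -0.002
gripper_force: 0.0
```

Run:
```python
from h import *
c=capture("scene");brass(c);print(lugs(cloud(c),True))
```

```text
brass n 1 [-0.0458  0.0541  0.0062] cw angle -83.5
px [281. 242.]
[  8   0   0   0   0   0   0   0   0   7   0   0   0   0   0   0   0   5
  26   2   3  31   1   0   0  41  96   5   1   0   0   0   0  10 141  28]
(np.float64(-4.689338702028038), np.float64(0.7118641805001236), np.int64(405))
```

Call:
send_rows(grip=[1, 1, 1, 1, 1, 1, 1, 1], slide=[[0, -0.3, 3], [0, -0.3, 6], [0.2, -3, 6], [0.4, -7, 6], [0.4, -10.5, 6], [0.4, -14, 6], [0.4, -14, 6], [0.4, -14, 6]], turn=[0, 0, 0, 0, 0, 0, 0, 0])

```text
time: 6.1
ee_pos: [0.5616, -0.1158, 0.2618]
ee_rot: [-2.123, -2.314, 0.0]
contact_force: [-0.4, 1.1, -0.2]
grip_width: 0.002
gripper_force: 0.0
```

Run:
```python
from h import *
c=capture("scene");t=capture("top");brass(c);brass(t);print(lugs(cloud(c),True),lugs(cloud(t)))
a=cv2.resize(c["frame"][200:340,250:400],(400,373),interpolation=cv2.INTER_CUBIC);b=cv2.resize(t["frame"][165:258,310:410],(400,372),interpolation=cv2.INTER_CUBIC)
cv2.imwrite("pics/c4.png",np.hstack([a[:372],b]))
```

```text
brass n 0  cw angle 
brass n 9 [-0.0292 -0.0205  0.0271] cw angle 37.1
px [373. 222.]
[  7   0   0   0   0   0   0   0   9  84   4   0   0   0   0   0   0  53
  84   0   0   0   0   0   0   6  13   0   0   0   0   0   0   8 118  26]
(np.float64(-2.099221393709088), np.float64(0.8064380389304401), np.int64(412)) (np.float64(-3.7321981392753334), np.float64(0.8879101115608788), np.int64(306))
```

View pics/c4.png

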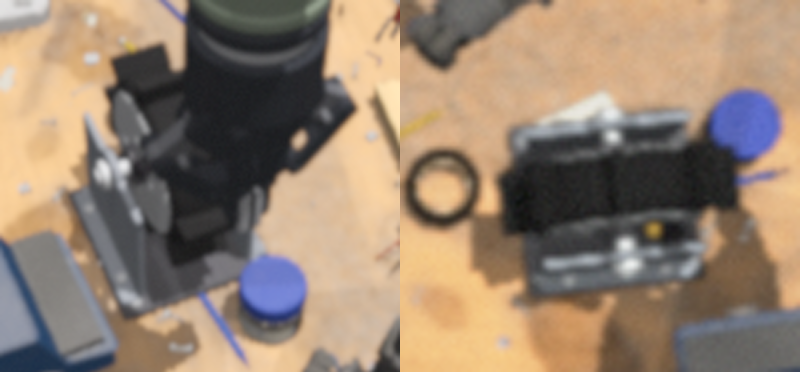

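The top view shows the brass stem at right-panel (655,230), right of the hub, at about 45°. One last stroke, then back off.

Call:
send_rows(grip=[1, 1, 1, 1, 1, 1, 1], slide=[[0.1, 3.8, 0], [0.2, 7.6, 0], [0.2, 7.6, -2.5], [0.2, 7.6, -5], [0.2, 7.6, -7.5], [0.2, 7.6, -8.7], [0.2, 7.6, -8.7]], turn=[0, 0, 0, 0, 0, 0, 0])

```text
time: 6.78
ee_pos: [0.5618, -0.0361, 0.1722]
ee_rot: [-2.113, -2.317, 0.006]
contact_force: [-0.8, 0.5, -0.4]
grip_width: 0.007
gripper_force: 0.0
```

Call:
send_rows(grip=[1, 1, 1, 1, 1, 1, 1, 1], slide=[[-0.1, 1.4, 0.2], [-0.2, 2.4, 1.0], [-0.3, 3.4, 1.7], [-0.4, 4.4, 2.2], [-0.5, 5.4, 2.5], [-0.6, 6.1, 2.7], [-0.6, 6.2, 2.7], [-0.6, 6.2, 2.7]], turn=[0, 0, 0, 0, 0, 0, 0, 0])

```text
time: 7.45
ee_pos: [0.5578, 0.025, 0.2026]
ee_rot: [-2.118, -2.32, -0.001]
contact_force: [-0.0, -0.9, -0.5]
grip_width: -0.0
gripper_force: 0.0
```

Call:
send_rows(grip=[1, 1, 1, 1, 1, 1, 1, 1], slide=[[0, -0.4, 3], [0, -0.5, 6], [0, -4, 6], [0, -8, 6], [0, -12, 6], [0, -16, 6], [0, -20, 6], [0, -24, 6]], turn=[0, 0, 0, 0, 0, 0, 0, 0])

```text
time: 8.12
ee_pos: [0.5574, -0.2179, 0.2621]
ee_rot: [-2.119, -2.318, -0.0]
contact_force: [0.6, -0.3, 0.8]
grip_width: -0.002
gripper_force: 0.0
```

Call:
send_rows(grip=[1, 1, 1, 1, 1, 1], slide=[[-3, -3, 0], [-6, -6, 0], [-9, -9, 0], [-12, -12, 0], [-12, -12, 0], [-12, -12, 0]], turn=[0, 0, 0, 0, 0, 0])

```text
time: 8.62
ee_pos: [0.4362, -0.3375, 0.2621]
ee_rot: [-2.124, -2.314, -0.001]
contact_force: [-0.0, -0.1, 0.0]
grip_width: 0.002
gripper_force: 0.0
```

Run:
```python
from h import *
c=capture("scene");t=capture("top");brass(c);brass(t);print(lugs(cloud(c),True),lugs(cloud(t)))
a=cv2.resize(c["frame"][200:340,250:400],(400,373),interpolation=cv2.INTER_CUBIC);b=cv2.resize(t["frame"][165:258,310:410],(400,372),interpolation=cv2.INTER_CUBIC)
cv2.imwrite("pics/c5.png",np.hstack([a[:372],b]))
```

```text
brass n 0  cw angle 
brass n 0  cw angle 
[0 0 0 0 0 0 0 0 0 0 0 0 0 0 0 0 0 0 0 0 0 0 0 0 0 0 0 0 0 0 0 0 0 0 0 0]
(np.float64(nan), np.float64(nan), np.int64(0)) (np.float64(-0.5494789944405458), np.float64(0.8971003332538267), np.int64(333))h.py:21: RuntimeWarning: Mean of empty slice.
  z=np.exp(1j*np.radians(th)*8).mean();return np.degrees(np.angle(z))/8,abs(z),m.sum()
  ret = ret.dtype.type(ret / rcount)
```

View pics/c5.png

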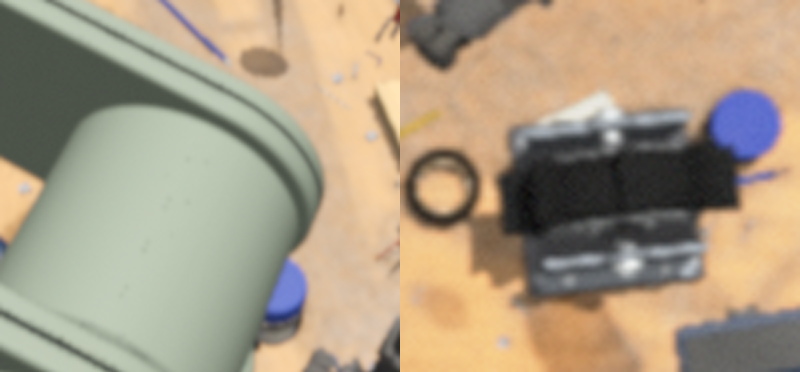

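The arm blocks the scene view. In the top view the brass stem is no longer seen, which fits the black cap being on top. I'll move the arm clear and confirm.

Call:
send_rows(grip=[1, 1, 1, 1, 1, 1, 1, 1], slide=[[-2.5, -2, 0], [-5.5, -5, 0], [-8.5, -8, 0], [-11.5, -11, 0], [-14.5, -14, 0], [-17.5, -17, 0], [-20.5, -20, 0], [-23, -22, 0]], turn=[-5, -10, -15, -20, -25, -30, -35, -40])

```text
time: 9.38
ee_pos: [0.2083, -0.5573, 0.2621]
ee_rot: [2.785, 1.451, 0.001]
contact_force: [0.0, -0.1, -0.1]
grip_width: 0.003
gripper_force: 0.0
```

Call:
send_rows(grip=[1, 1, 1, 1], slide=[[-3, 0, 0], [-6, 0, 0], [-6, 0, 0], [-6, 0, 0]], turn=[-5, -10, -10, -10])

```text
time: 9.72
ee_pos: [0.1485, -0.5558, 0.2622]
ee_rot: [-2.901, -1.207, -0.001]
contact_force: [0.9, -0.3, 1.0]
grip_width: -0.001
gripper_force: 0.0
```

Run:
```python
from h import *
c=capture("scene");t=capture("top");brass(c);print(lugs(cloud(c),True),lugs(cloud(t)))
a=cv2.resize(c["frame"][200:340,250:400],(600,560),interpolation=cv2.INTER_CUBIC)
cv2.imwrite("pics/c6.png",a)
```

```text
brass n 7 [-0.029  -0.0063  0.0319] cw angle 11.2
px [299.14285714 253.28571429]
[ 13   1   0   0   0   0   0   0   1  41  61   0   0   0   0   0   0  17
 108  43   0   0   0   0   0   1  94  53   0   0   0   0   0   0  96  81]
(np.float64(0.26947355062693623), np.float64(0.8280870260765558), np.int64(610)) (np.float64(-0.49146294490395914), np.float64(0.8932948283275597), np.int64(332))
```

View pics/c6.png

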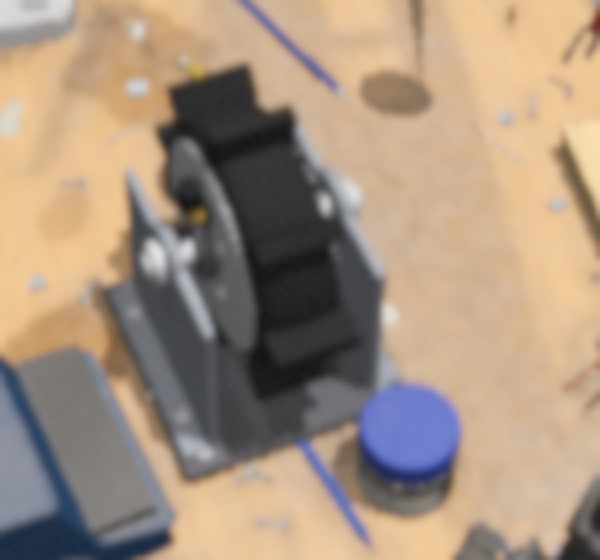

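The black cap at crop (190,190) stands above the brass stem at (197,215), directly over the axle. The lug phase is within 0.5° and the bystanders haven't moved. Handing in.

```bash
python3 -c "
from workcell import order
print(order.hand_in())"
```

```text
the job is handed in; nothing more can be done
None
```

The valve stem now points straight up, within about 0.5° by the lug measurement; the wheel is at rest, the arm is clear, the things around it look unmoved, and the job was handed in at about 10 s with no verdict returned.

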